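# Hang the slide rack in the dryer and set the air fader

### The job

Pick up the steel slide rack, hook it over the dryer's rail so that it hangs free and centred above the grey air outlet, and let go of it. Then push the dryer's fader along its track until the line across its grip is level with the tip of the pointer beside the track. Keep the rack upright and leave the other things where they are.

Things in the scene. Friction and masses are not known exactly. Their poses are not given: they have to be found in the camera images.
- slide_rack: Loose stainless slide rack, 250 g, standing on the counter: open basket 70 (x) x 100 (y) x 45 mm high, glass slides up to 56 mm high, above it a wire bail and a 50 mm wide (y) strap bent into a hook, topped by a white grip tab. Origin: centre of the basket's underside; z up; +x is the side of the hook's free lip. Total height 176 mm.
- rack_hook (a point): Middle of the underside of the hook's flat top, 130 mm above the rack's origin. The hook is an upside-down U, 20 mm clear inside along x (10 mm each way from this point): strap stem on the -x side, on the +x side a lip reaching 22 mm below this point. It is 28 mm over its outsides.
- rack_grip (a point): Centre height for grasping the white grip tab above the hook, 28 mm above rack_hook: the tab is 12 mm thick (x), 40 mm wide (y), and spans 4 to 46 mm above rack_hook.
- dryer: Fixed white slide dryer, a housing 260 (x) x 360 (y) x 50 mm high with rail, outlet and fader on its flat top. Origin: centre of its underside; x points away from the robot at yaw 0; y along rail and fader track.
- rail_mid (a point): Top of the dryer's steel rail at mid-length, 60 mm to +x of the dryer's centre and 210 mm above its underside. The rail is a round bar 12 mm thick along the dryer's y, 310 mm between its two end posts (at +-155 mm). The hooked rack's rack_hook rests on the rail's top.
- outlet: Grey slotted air outlet, 70 (x) x 90 (y) x 12 mm, fixed on the dryer's top straight under the rail, somewhere along it. Origin: centre of its underside, axes as the dryer's; its y marks where along the rail the rack must hang.
- fader (a joint): Position of the fader along its track, 0 to 0.17 m, growing toward the dryer's +y (about 2.5 N to move; it stays where left).
- fader_top (a point): Centre of the top of the fader's black grip, where a white line runs across it along x. The grip is a bar 60 (x) x 24 (y) mm; its underside is 34 mm and the aluminium track plate 42 mm below this point. It slides along the dryer's y, 85 mm to -x of the dryer's centre line.
- pointer: Small grey pointer, 31 x 14 x 10 mm, fixed on the dryer's top beside the track on its +x side, tip toward the track. Origin: near its tip, on its centre line, underside; axes as the dryer's. The fader is set when fader_top has the pointer's y (in the pointer's axes).
- stain_jar: Round amber glass jar with white lid, 68 mm wide, 90 mm tall. A bystander; origin under its centre.
- slide_box: Flat grey slide box with white lid, 92 x 77 x 40 mm. A bystander; origin under its centre.
- reagent: White bottle, 64 mm wide, 150 mm tall. A bystander; origin under its centre.
- petri_stack: Stack of three clear dishes, 90 mm wide, 42 mm high. A bystander; origin under its centre.

How it is judged:
By the outcome, as a careful person would: the job done as asked, in the order asked, and still so for the second after the job is handed in, with the robot touching nothing.
It also fails if it takes over 64 s, if anything falls off the work surface, if the arm or the gripper's body presses on something with over 40 N, if the wrist force passes 120 N, or if a joint passes its speed limit or range.

### The arm

A 6-joint arm with a two-finger parallel gripper is mounted at the origin on the work surface. World frame = base frame: x ahead of the robot, y to its left, z up, the work surface at z = 0. Lengths are in mm, angles in rad, forces in N, time in s.
With the tool pointing down it reaches from about 325 to 850 mm from the base axis. Payload 4.4 kg.
Tool frame: the origin (TCP) lies on the centre line of the jaws, within the pads' length; the fingertips stand 19 mm ahead of it and the grasp point (between the pads) is the TCP; x points along the fingers, y is the direction in which the jaws open and shut, and the axes are right-handed (so a half turn about x gives the same grasp; the last joint's range is limited). The gripper opens to 94 mm and grips with 3 to 60 N. Pads are 16 mm wide; open, the fingers measure 119 mm over their backs; the gripper's body (75 mm by 177 mm) begins 78 mm behind the grasp point.
Start: joints at [1.143, 0.207, 1.542, -0, 1.393, -0.15], TCP at [157.698, 552.954, 224.447] pointing down, gripper open.
Joint ranges: [-2.73, 2.73], [-0.86, 2.22], [0.23, 2.46], [-1.11, 4.25], [0.08, 2.63], [-2.82, 2.82]. Speed limits (rad/s): [2.79, 2.79, 3.14, 3.14, 3.14, 3.14].

### API

Orientations are given as a unit quaternion [x, y, z, w].
In Python, from bench import * gives the robot as it stands. The module is installed in compiled form; this text tells all that it offers.
- The arm moves only by the tool arm_command, never from a script. Its argument "increments" is text: rows parted by semicolons, each of 6 numbers parted by spaces: the shift along the world's x, y, z in m, then the turn, a rotation vector about the world's x, y, z in rad. A call has 1 to 5 rows; each row shifts and turns the commanded pose from where the row before left it; what a row does not reach is not made up. A row lasts 1/12 s, in which the tool goes at most 41.7 mm and 7.16 degrees, less where a joint would pass 70% of its speed; a pose out of reach is approached as far as the arm can. A call is refused whole if a number of a shift passes 0.0417 or a number of a turn 0.125, either way. A call with a gripper value outside its range is refused whole. "jaw" is the opening, from 0 (shut) to 1 (fully open), set as the call begins (left out, the last holds). The fingers move at their own pace and stop on an object; the grip force is fixed at half the most. Time passes only in rows, so rows that do not move let the fingers close. It gives the time, the measured TCP pose, the force and the opening at its end, in the units of the state.
- get_state(): the state, without advancing time (a new reading comes with each control period).
- get_image(name): name is "scene" or "side" or "wrist"; returns (picture, depth): 400x640x3 uint8, red, green, blue; 400x640 float32, mm along the optical axis (not along the pixel's ray), 0 where there is no reading.
- camera_info(name): a dict with "fx", "fy", "cx", "cy" (pixels), "eye" and "rotation" of the camera in the world. Camera axes: x right, y up, looking along -z (the intrinsics and any distortion apply to the point x, -y, -z); pixel columns grow to the right and rows downward; lengths in mm; the calibration is good to about 2 mm. A picture is of the moment at which its call begins: read the wrist's pose just before it. camera_info takes no time and is no camera call; for the wrist camera it gives the pose at the moment of the call.
- job_done(): hands the job in, once; it reports no verdict.
The state is a dict: "clock": time; "q": joint angles; "qvel": joint speeds; "effort": joint torques, N m; "position": TCP position; "orientation": TCP orientation; "contact_force": force on the tool from outside, world axes, zero at the start; "torque": the same for the moment, N m; "grip_width": finger opening in mm.
Only numpy, scipy, OpenCV 4.12 (cv2) and the standard library are available. Lean on these libraries where they do the work, as an engineer would, in place of code of your own. Each camera call takes 0.05 s, during which the arm holds its last target.

## Working session

There is one attempt and no reset: what is moved stays moved. The work goes in short steps, Python scripts to look and compute and a tool call to move; the robot and the scene stay as the last step left them, time stands still between calls to the robot, and variables do not carry over. Pictures are saved under pics/ and viewed, and the job is handed in when it is done.

Besides the shell and the picture viewer there is one more tool, called by a JSON object that holds its "name" and its "arguments", one argument or row to a line. arm_command: Moves the arm, as the interface text tells. Its arguments: {"type":"object","properties":{"increments":{"type":"string"},"jaw":{"type":"number"}},"required":["increments"]}

```bash
mkdir -p pics; ls; cat > h.py <<'E'
from bench import *
import numpy as np, cv2
def shot(n,fn):
    ci=camera_info(n); im,d=get_image(n)
    np.savez('pics/'+fn+'.npz',im=im,d=d,**{k:np.array(v) for k,v in ci.items() if not isinstance(v,(str,type(None)))})
    cv2.imwrite('pics/'+fn+'.png',im[...,::-1]); return ci,im,d
def cloud(fn):
    z=np.load('pics/'+fn+'.npz'); d=z['d']; v,u=np.mgrid[:400,:640]
    p=np.stack([(u-z['cx'])/z['fx']*d,-(v-z['cy'])/z['fy']*d,-d],-1)
    P=p@z['rotation'].T+z['eye']; P[d==0]=np.nan
    return P,z['im']
E
python3 - <<'E'
from h import *
s=get_state(); print(s)
for n in("scene","side","wrist"):
    ci,im,d=shot(n,n+'0'); print(n,ci)
E
```

```text
pics
{'clock': 0.0, 'q': array([ 1.14247640e+00,  2.07432814e-01,  1.54291683e+00,  1.06106360e-05,
        1.39351732e+00, -1.50524881e-01]), 'qvel': array([ 0.00113689, -0.00120291,  0.00048212,  0.0002112 , -0.00072171,
        0.00014441]), 'effort': array([-1.86675679e-03, -3.70889568e+01, -2.81409806e+01,  6.97914488e-02,
        3.63231765e-02, -1.68299789e-04]), 'position': array([157.38871134, 552.25271714, 223.30111361]), 'orientation': array([ 0.09713088,  0.70052928, -0.09867007,  0.70006323]), 'contact_force': array([-0.74507772,  0.82453337, -0.85315916]), 'torque': array([0.04689477, 0.0202692 , 0.00774041]), 'grip_width': 93.85899192525758}
scene {'fx': 485.3755341431408, 'fy': 485.3755341431408, 'cx': 315.5322531566596, 'cy': 201.54349432675426, 'eye': array([1013.63890749, -495.29624291, 1143.86851478]), 'rotation': array([0.23609562, 0.09064934, 0.34870141, 0.90246821])}
side {'fx': 416.694199775421, 'fy': 416.694199775421, 'cx': 314.5506277255888, 'cy': 196.10853271785174, 'eye': array([270.42597906, 564.67866636, 784.30518712]), 'rotation': array([-0.09893198,  0.4091018 ,  0.87919295, -0.2233113 ])}
wrist {'fx': 325.7963001902621, 'fy': 325.7963001902621, 'cx': 320.28711166416633, 'cy': 201.47451880044437, 'eye': array([ 88.68320347, 572.82287745, 383.82596333]), 'rotation': array([-0.10091027, -0.0753273 ,  0.597935  ,  0.79159121])}
```

```bash
python3 - <<'E'
s=open('h.py').read()
s=s.replace("p@z['rotation'].T","p@Rotation.from_quat(z['rotation']).as_matrix().T").replace("import numpy","from scipy.spatial.transform import Rotation\nimport numpy")
open('h.py','w').write(s)
E
```

```text
(no output)
```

View pics/scene0.png

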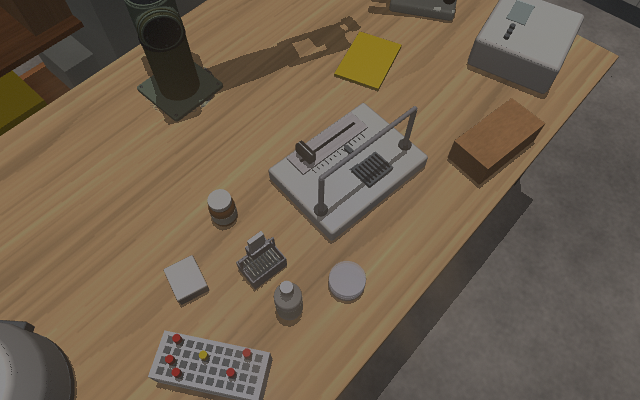

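View pics/side0.png

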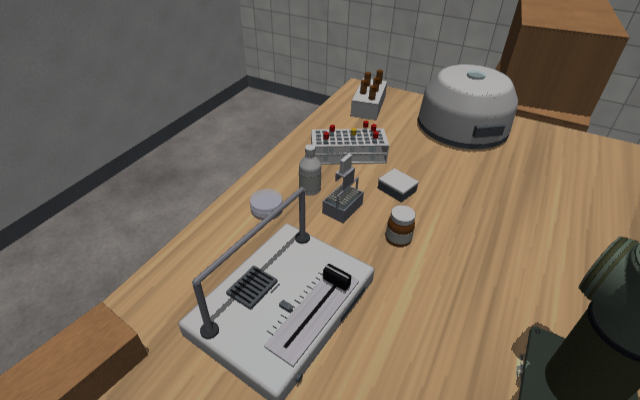

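View pics/wrist0.png

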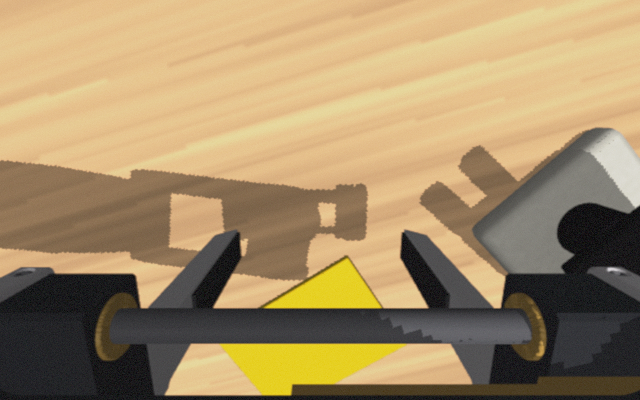

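```bash
python3 - <<'E'
from h import *
z=np.load('pics/scene0.npz');im=z['im'][...,::-1]
cv2.imwrite('pics/s_a.png',cv2.resize(im[90:250,255:440],None,fx=4,fy=3.7,interpolation=cv2.INTER_CUBIC)[:600])
cv2.imwrite('pics/s_b.png',cv2.resize(im[180:330,150:350],None,fx=4,fy=4,interpolation=cv2.INTER_CUBIC))
z=np.load('pics/side0.npz');im=z['im'][...,::-1]
cv2.imwrite('pics/d_a.png',cv2.resize(im[180:380,170:390],None,fx=3,fy=3,interpolation=cv2.INTER_CUBIC))
cv2.imwrite('pics/d_b.png',cv2.resize(im[130:260,240:430],None,fx=4,fy=4,interpolation=cv2.INTER_CUBIC))
for n in('scene0','side0'):
    P,_=cloud(n)
    pts={'scene0':[(200,100),(300,330),(330,220),(300,175),(375,120),(258,240),(222,193),(185,270),(348,275),(287,287)],'side0':[(420,300),(220,260),(230,350),(300,290),(346,160),(403,213)]}[n]
    for u,v in pts: print(n,u,v,np.round(P[v,u],1))
E
```

```text
scene0 200 100 [91.5  1.5 11.9]
scene0 300 330 [ 789.2 -300.6    1.1]
scene0 330 220 [666.2 -56.6  53.8]
scene0 300 175 [518.5  -9.6  54. ]
scene0 375 120 [548.9 270.3  51.9]
scene0 258 240 [ 616.8 -246.   165.6]
scene0 222 193 [ 426.1 -196.5   89.5]
scene0 185 270 [ 493.8 -388.7   43.2]
scene0 348 275 [ 791.9 -133.3   39.8]
scene0 287 287 [ 734.6 -277.3  148.1]
side0 420 300 [323.3 -51.5  -1.3]
side0 220 260 [653.6 202.4 208.2]
side0 230 350 [602.8 271.9  49.2]
side0 300 290 [556.   86.4  47.7]
side0 346 160 [ 606.  -239.3  171.9]
side0 403 213 [ 432.5 -211.7   88.3]
```

View pics/s_a.png

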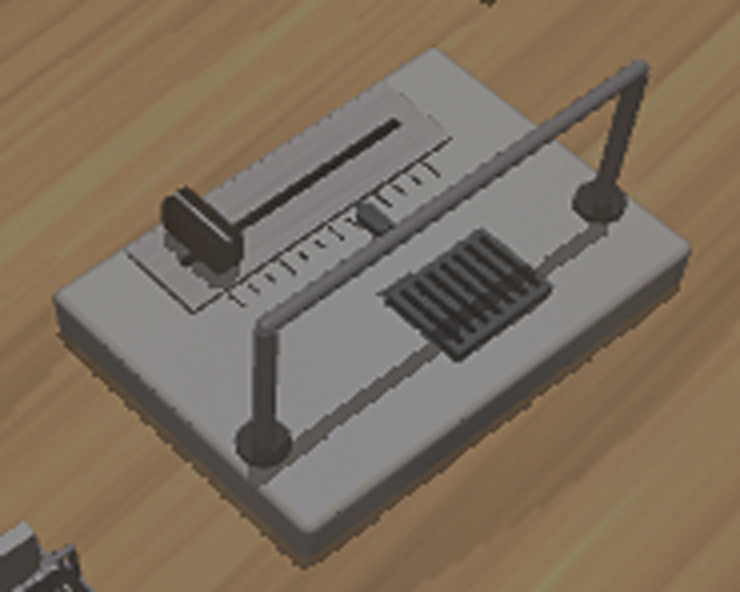

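View pics/s_b.png

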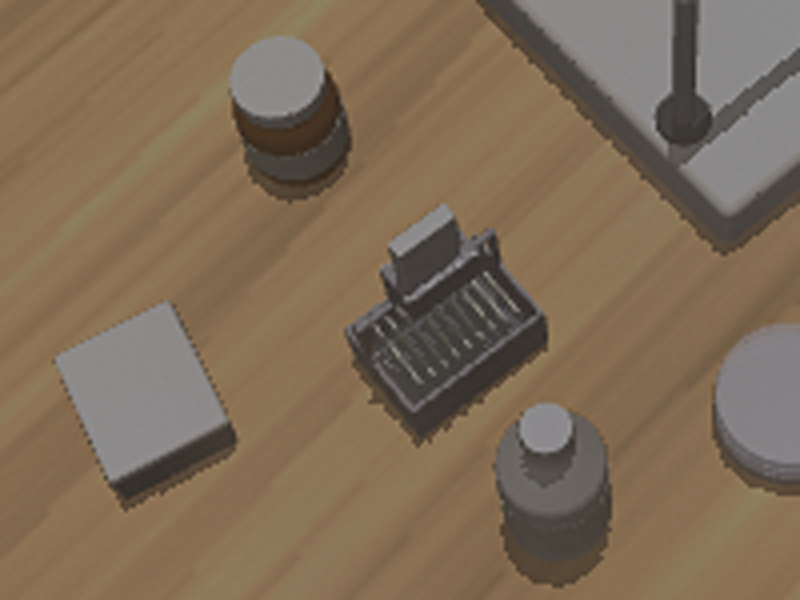

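View pics/d_a.png

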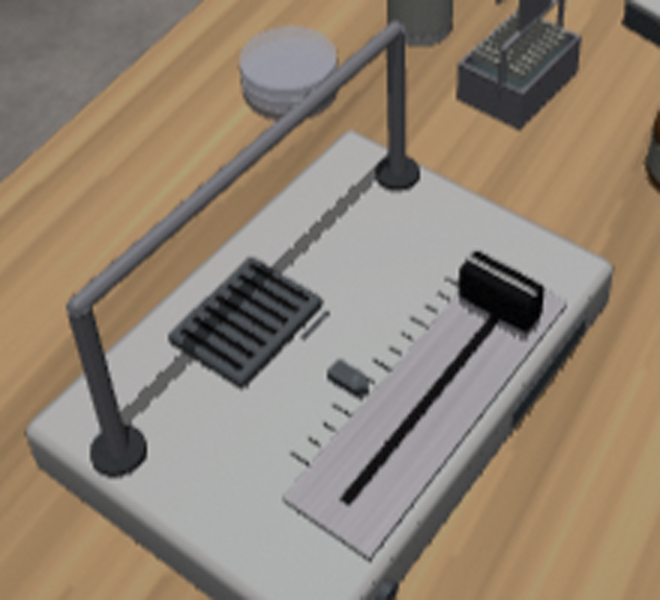

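View pics/d_b.png

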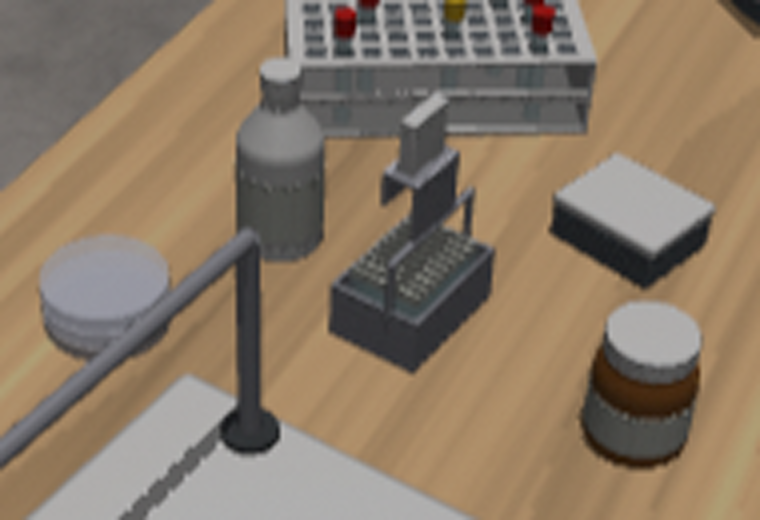

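```bash
python3 - <<'E'
from h import *
import scipy.ndimage as nd
for n in('scene0','side0'):
    P,im=cloud(n); X,Y,Z=P[...,0],P[...,1],P[...,2]
    t=(abs(X-330)<30)&(abs(Y)<200)&(abs(Z)<20); print(n,'table z',np.nanmedian(Z[t]))
    box=(X>380)&(X<760)&(Y>-150)&(Y<380)
    m=box&(Z>44)&(Z<58); top=P[m]
    r=cv2.minAreaRect(top[:,:2].astype(np.float32)); print(' top',r,np.median(top[:,2]))
    hist=np.histogram(top[:,2],bins=np.arange(44,59,1)); print(hist[0])
    m=box&(Z>190)&(Z<225); R=P[m]; 
    c=R.mean(0);u,s,vt=np.linalg.svd(R[:,:2]-c[:2]); d=vt[0]*np.sign(vt[0][1])
    a=(R[:,:2]-c[:2])@d
    print(' rail n',len(R),'c',c,'dir',d,np.degrees(np.arctan2(-d[0],d[1])),'ends',c[:2]+d*a.min(),c[:2]+d*a.max(),a.ptp() if hasattr(a,'ptp') else np.ptp(a),'z max',np.percentile(R[:,2],[5,50,95,99]))
    # silhouettes
    # fader
    b=box&(Z>75)&(Z<110)&(X<540); F=P[b]
    if len(F): print(' fader n',len(F),'z',np.percentile(F[:,2],[50,90,98]),cv2.minAreaRect(F[F[:,2]>88][:,:2].astype(np.float32)))
    # tab
    b=(X>540)&(X<690)&(Y>-320)&(Y<-180)
    T=P[b&(Z>140)]; print(' tab n',len(T),'zmax',np.percentile(T[:,2],[2,50,98]))
    tt=T[T[:,2]>168]; print('  tabtop',len(tt),tt.mean(0),cv2.minAreaRect(tt[:,:2].astype(np.float32)),cv2.minAreaRect(T[:,:2].astype(np.float32)))
    B=P[b&(Z>5)&(Z<62)]; print('  basket',cv2.minAreaRect(B[:,:2].astype(np.float32)))
    O=P[(X>540)&(X<740)&(Y>-50)&(Y<280)&(Z>58.5)&(Z<70)]; print('  outlet?',len(O),cv2.minAreaRect(O[:,:2].astype(np.float32)))
E
```

```text
scene0 table z 1.2449208505738625
 top ((617.4488525390625, 82.78854370117188), (408.41741943359375, 329.63848876953125), 83.5250473022461) 51.56282178178424
[  53  105  216  391  618  899 1131 1234 1030  801  586  444  377  355]
 rail n 633 c [645.88309071  92.0911541  208.90366111] dir [0.11336832 0.99355303] -6.509521166516486 ends [628.78995293 -57.7120615 ] [665.22386461 261.59251537] 321.37648129743206 z max [201.92014381 209.68299273 213.10429383 214.54720924]
 fader n 256 z [ 97.74967492 101.52070446 103.04770457] ((493.3548889160156, 39.040794372558594), (26.31752586364746, 60.64529800415039), 83.39354705810547)
 tab n 211 zmax [140.73107975 169.99603727 179.85548234]
  tabtop 113 [ 612.44443454 -249.84693353  176.09801997] ((611.5120239257812, -248.74246215820312), (39.68400573730469, 12.90527629852295), 82.15119934082031) ((611.9032592773438, -248.98910522460938), (40.109031677246094, 13.77370548248291), 83.3714599609375)
  basket ((615.1998901367188, -249.96609497070312), (138.4616241455078, 147.72958374023438), 89.13484191894531)
  outlet? 842 ((617.7739868164062, 105.62
[... 542 characters left out ...]
]
 fader n 412 z [94.81358252 97.48291911 98.59612402] ((491.74310302734375, 42.357688903808594), (25.902103424072266, 59.99411392211914), 85.21003723144531)
 tab n 156 zmax [142.10906695 162.10645207 175.50123156]
  tabtop 59 [ 609.60774167 -243.56583661  172.91158607] ((610.2222900390625, -246.9646453857422), (40.762351989746094, 12.722989082336426), 83.48007202148438) ((609.9220581054688, -245.97659301757812), (42.40382766723633, 14.97156047821045), 77.7528076171875)
  basket ((610.318359375, -246.49386596679688), (105.56694793701172, 72.48432159423828), 81.5903549194336)
  outlet? 1115 ((628.5914306640625, 105.90411376953125), (145.48770141601562, 295.83612060546875), 13.546380043029785)
```

```bash
python3 - <<'E'
from h import *
s=get_state(); R=Rotation.from_quat(s['orientation']).as_matrix(); print(R.round(3))
print('cam in tool',R.T@(camera_info('wrist')['eye']-s['position']), (R.T@Rotation.from_quat(camera_info('wrist')['rotation']).as_matrix()).round(3))
yaw=np.radians(-6.8)
for sg in(1,-1):
    y=sg*np.array([np.cos(yaw),np.sin(yaw),0]);x=np.array([0,0,-1.]);T=np.stack([x,y,np.cross(x,y)],1)
    print(sg,(Rotation.from_matrix(T@R.T)).as_rotvec())
E
```

```text
[[-0.001  0.274  0.962]
 [-0.002  0.962 -0.274]
 [-1.    -0.002 -0.   ]]
cam in tool [-160.38652629    0.54573653  -71.75465128] [[-0.001  0.25  -0.968]
 [ 1.    -0.    -0.001]
 [-0.001 -0.968 -0.25 ]]
1 [ 8.05976631e-04 -1.71094873e-03 -1.41171847e+00]
-1 [1.78699564e-03 8.41800049e-04 1.72987332e+00]
```

{"name": "arm_command", "arguments": {
  "increments": "0.019 -0.035 0.005 0 0 -0.064;0.019 -0.035 0.005 0 0 -0.064;0.019 -0.035 0.005 0 0 -0.064;0.019 -0.035 0.005 0 0 -0.064;0.019 -0.035 0.005 0 0 -0.064"
}}

```text
clock: 0.57
position: [252.8, 376.2, 249.2]
orientation: [0.209, 0.676, -0.209, 0.675]
contact_force: [1.5, -0.3, 0.7]
grip_width: 93.9
```

{"name": "arm_command", "arguments": {
  "increments": "0.019 -0.035 0.005 0 0 -0.064;0.019 -0.035 0.005 0 0 -0.064;0.019 -0.035 0.005 0 0 -0.064;0.019 -0.035 0.005 0 0 -0.064;0.019 -0.035 0.005 0 0 -0.064"
}}

```text
clock: 0.98
position: [347.9, 201.2, 274.6]
orientation: [0.314, 0.633, -0.314, 0.634]
contact_force: [-0.5, 0.7, 0.0]
grip_width: 93.9
```

{"name": "arm_command", "arguments": {
  "increments": "0.019 -0.035 0.005 0 0 -0.064;0.019 -0.035 0.005 0 0 -0.064;0.019 -0.035 0.005 0 0 -0.064;0.019 -0.035 0.005 0 0 -0.064;0.019 -0.035 0.005 0 0 -0.064"
}}

```text
clock: 1.4
position: [443.0, 26.0, 299.6]
orientation: [0.411, 0.575, -0.411, 0.575]
contact_force: [1.0, -0.2, -0.4]
grip_width: 94.2
```

{"name": "arm_command", "arguments": {
  "increments": "0.019 -0.035 0.005 0 0 -0.064;0.019 -0.035 0.005 0 0 -0.064;0.019 -0.035 0.005 0 0 -0.064;0.019 -0.035 0.005 0 0 -0.064;0.019 -0.035 0.005 0 0 -0.064"
}}

```text
clock: 1.82
position: [538.1, -148.9, 324.2]
orientation: [0.498, 0.503, -0.498, 0.502]
contact_force: [-0.2, 1.0, 0.3]
grip_width: 94.2
```

{"name": "arm_command", "arguments": {
  "increments": "0.022 -0.03 0 0 0 -0.044;0.022 -0.03 0 0 0 -0.044;0.022 -0.03 0 0 0 -0.044;0.007 -0.008 0 0 0 0;0 0 0 0 0 0"
}}

```text
clock: 2.23
position: [611.2, -247.7, 322.1]
orientation: [-0.529, -0.469, 0.53, -0.468]
contact_force: [-0.3, 0.2, 0.1]
grip_width: 94.1
```

```bash
python3 - <<'E'
from h import *
import time
s=get_state(); ci,im,d=shot('wrist','w1'); print(s['position'],Rotation.from_quat(s['orientation']).as_matrix().round(3))
P,im=cloud('w1'); X,Y,Z=P[...,0],P[...,1],P[...,2]
b=(X>540)&(X<690)&(Y>-320)&(Y<-180)
T=P[b&(Z>165)&(Z<190)]; print(len(T),T.mean(0),np.percentile(T[:,2],[5,50,95]),cv2.minAreaRect(T[:,:2].astype(np.float32)))
E
```

```text
[ 611.24224263 -247.65055261  322.12398289] [[-0.002  0.993 -0.121]
 [ 0.001 -0.121 -0.993]
 [-1.    -0.002 -0.001]]
510 [ 612.45558092 -244.89558422  175.64753424] [173.61810484 175.93267064 177.11727242] ((612.49853515625, -246.05908203125), (39.51900100708008, 11.721306800842285), 82.599365234375)
```

View pics/w1.png

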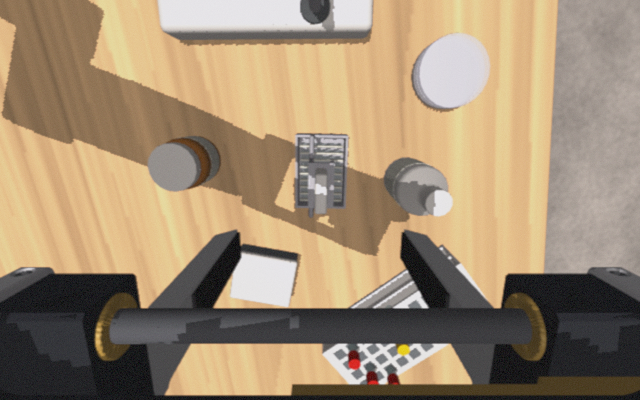

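{"name": "arm_command", "arguments": {
  "increments": "0.001 0.0015 -0.04 0 0 -0.005;0 0 -0.04 0 0 0;0 0 -0.04 0 0 0;0 0 -0.03 0 0 0;0 0 -0.012 0 0 0"
}}

```text
clock: 2.7
position: [607.7, -240.0, 156.7]
orientation: [-0.529, -0.472, 0.531, -0.465]
contact_force: [0.1, 1.3, -0.3]
grip_width: 93.9
```

{"name": "arm_command", "arguments": {
  "increments": "0 0 0 0 0 0;0 0 0 0 0 0;0 0 0 0 0 0;0 0 0 0 0 0;0 0 0 0 0 0",
  "jaw": 0
}}

```text
clock: 3.12
position: [613.2, -244.3, 165.5]
orientation: [0.531, 0.466, -0.529, 0.47]
contact_force: [-0.3, -0.3, -0.2]
grip_width: 64.2
```

{"name": "arm_command", "arguments": {
  "increments": "0 0 0 0 0 0;0 0 0 0 0 0;0 0 0 0 0 0;0 0 0 0 0 0;0 0 0 0 0 0"
}}

```text
clock: 3.53
position: [611.6, -243.5, 162.4]
orientation: [-0.53, -0.468, 0.53, -0.468]
contact_force: [-0.4, 0.0, 0.2]
grip_width: 30.6
```

{"name": "arm_command", "arguments": {
  "increments": "0 0 0 0 0 0;0 0 0 0 0 0;0 0 0 0 0 0;0 0 0 0 0 0;0 0 0 0 0 0"
}}

```text
clock: 3.95
position: [611.7, -243.5, 162.3]
orientation: [-0.53, -0.468, 0.53, -0.468]
contact_force: [0.1, -0.1, 0.2]
grip_width: 11.9
```

```bash
python3 - <<'E'
from h import *
s=get_state(); ci,im,d=shot('wrist','w2'); print(s)
print(get_state()['position'])
shot('side','d2')
im=np.load('pics/d2.npz')['im'][...,::-1]
cv2.imwrite('pics/d2c.png',cv2.resize(im[80:260,240:430],None,fx=3,fy=3,interpolation=cv2.INTER_CUBIC))
print(get_state()['position'])
E
```

```text
{'clock': 3.95, 'q': array([-5.10203625e-01,  4.31217602e-01,  1.38122834e+00,  1.55039720e-05,
        1.32935174e+00, -3.86162654e-01]), 'qvel': array([ 1.68136454e-03, -8.92107755e-05, -4.57914813e-04, -9.25289712e-04,
       -4.32372910e-04,  4.71620504e-05]), 'effort': array([ 5.58733125e-02, -4.57963693e+01, -2.75564361e+01,  5.64318022e-02,
        9.21257911e-02, -1.55928824e-02]), 'position': array([ 611.65550079, -243.51266638,  162.29068973]), 'orientation': array([-0.53001094, -0.46811749,  0.53004887, -0.46797715]), 'contact_force': array([ 0.10958689, -0.10532672,  0.16340409]), 'torque': array([-0.06295123, -0.01167254, -0.00310774]), 'grip_width': 11.901533559982429}
[ 611.65516693 -243.51325462  162.32465938]
[ 611.65657835 -243.52880397  162.34288548]
```

View pics/w2.png

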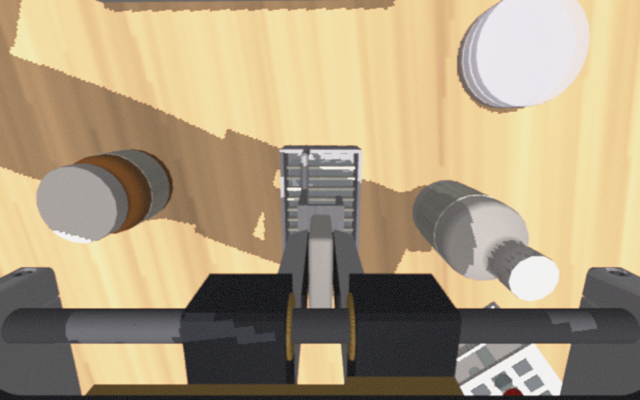

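View pics/d2c.png

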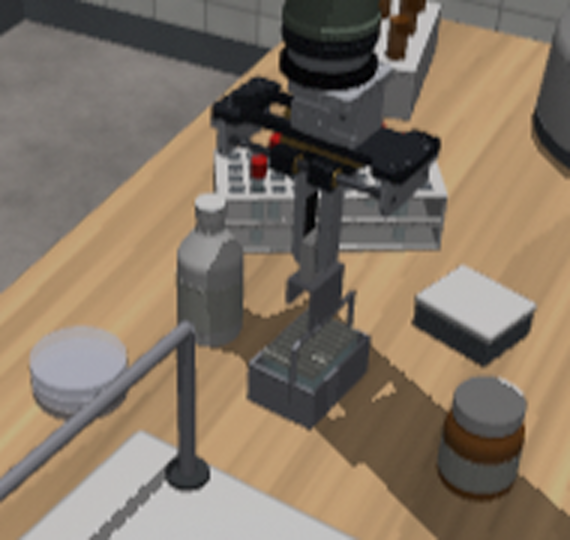

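{"name": "arm_command", "arguments": {
  "increments": "0 0 0.01 0 0 0;0 0 0.025 0 0 0;0 0 0.035 0 0 0;0 0 0.03 0 0 0;0 0 0.022 0 0 0"
}}

```text
clock: 4.47
position: [612.2, -243.8, 288.0]
orientation: [0.53, 0.467, -0.53, 0.469]
contact_force: [0.6, 0.5, -2.0]
grip_width: 11.9
```

{"name": "arm_command", "arguments": {
  "increments": "-0.01 0.01 0 0 0 0;-0.02 0.025 0 0 0 0;-0.015 0.03 0 0 0 0;-0.005 0.015 0 0 0 0;0 0 0 0 0 0"
}}

```text
clock: 4.88
position: [560.4, -160.1, 284.8]
orientation: [0.53, 0.47, -0.529, 0.468]
contact_force: [-1.0, 0.0, -3.3]
grip_width: 11.6
```

{"name": "arm_command", "arguments": {
  "increments": "0 0 0 0 0 0;0 0 0 0 0 0;0 0 0 0 0 0"
}}

```text
clock: 5.13
position: [562.2, -164.6, 284.4]
orientation: [-0.53, -0.468, 0.53, -0.468]
contact_force: [-0.0, 0.0, -2.8]
grip_width: 12.1
```

```bash
python3 - <<'E'
from h import *
s=get_state(); ci,im,d=shot('wrist','w3'); print(s['position'],s['contact_force'],s['grip_width'])
shot('side','d3');shot('scene','s3')
E
```

```text
[ 562.18090382 -164.56949572  284.41303819] [-0.04294799  0.01769061 -2.81074582] 12.072703014382633
```

View pics/w3.png

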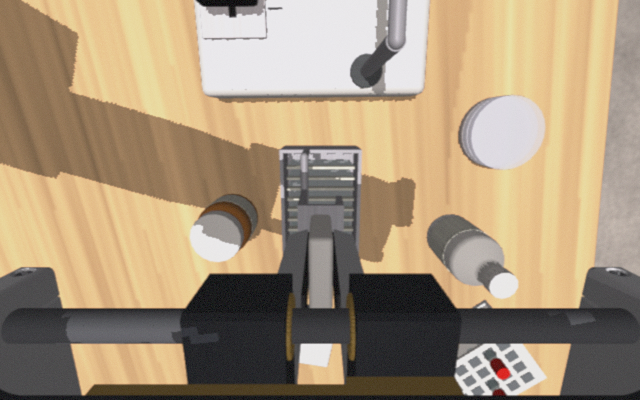

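View pics/d3.png

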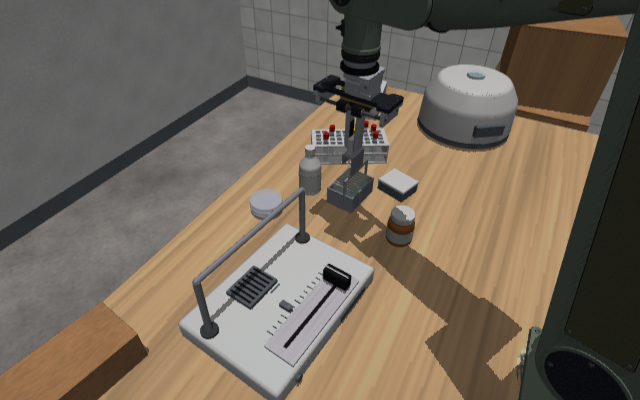

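View pics/s3.png

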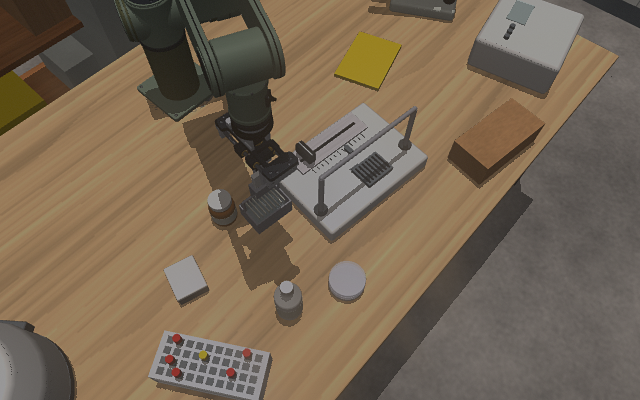

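```bash
python3 - <<'E'
from h import *
th=np.radians(-6.58); c,s=np.cos(th),np.sin(th)
for n,off in(('scene0',(0.8,2.9)),('side0',(2.4,.5))):
    P,im=cloud(n); g=im.astype(int).sum(2)
    Q=P[...,:2]+off-np.array([646.5,106]); x=c*Q[...,0]+s*Q[...,1]; y=-s*Q[...,0]+c*Q[...,1]; Z=P[...,2]
    # intersect rays with known plane z for colour blobs
    z=np.load('pics/'+n+'.npz'); R=Rotation.from_quat(z['rotation']).as_matrix(); v,u=np.mgrid[:400,:640]
    D=np.stack([(u-z['cx'])/z['fx'],-(v-z['cy'])/z['fy'],-np.ones_like(u)],-1)@R.T
    zo={'scene0':1.2,'side0':-1.7}[n]
    def plane(h):
        t=(h+zo-z['eye'][2])/D[...,2]; p=z['eye'][:2]+D[...,:2]*t[...,None]+off-np.array([646.5,106])
        return c*p[...,0]+s*p[...,1],-s*p[...,0]+c*p[...,1]
    px,py=plane(62)
    w=(abs(px)<70)&(abs(py)<100)
    thr=np.median(g[w])*0.75
    m=w&(g<thr)&(Z<80)&(Z>45)
    m8=cv2.morphologyEx(m.astype(np.uint8),cv2.MORPH_CLOSE,np.ones((5,5)));m8=cv2.morphologyEx(m8,cv2.MORPH_OPEN,np.ones((7,7)))
    k,l,st,_=cv2.connectedComponentsWithStats(m8); i=1+np.argmax(st[1:,4]); q=l==i
    print(n,thr,'outlet n',q.sum(),'x',np.percentile(px[q],[1,50,99]),'y',np.percentile(py[q],[1,50,99]),px[q].mean(),py[q].mean())
    # pointer top ~60 
    px,py=plane(60); w=(px>-140)&(px<-70)&(abs(py)<110)
    # fader
    px,py=plane(94); w=(px>-190)&(px<-100)&(py>-120)&(py<0); m=w&(g<np.median(g[w])*.5); print(' fader',px[m].min(),px[m].max(),py[m].min(),py[m].max())
    vis=im.copy(); vis[q]=(255,0,0); 
    ys,xs=np.where(q); cv2.imwrite('pics/o_%s.png'%n,cv2.resize(vis[ys.min()-30:ys.max()+30,xs.min()-60:xs.max()+60,::-1],None,fx=4,fy=4))
E
```

```text
scene0 309.75 outlet n 866 x [-34.45610228   5.33152564  38.57146718] y [-28.29923315  24.10435308  77.32445679] 3.975344242751256 24.489320651455277
 fader -174.71241056108306 -103.33790883816913 -112.8691972474587 -0.3195850877812223
side0 388.5 outlet n 1303 x [-42.6340173   -2.634418    35.42056405] y [-20.06701455  30.51194146  78.93756609] -2.4817251248371166 30.362744062406072
 fader -182.85448595283071 -113.5640599395286 -95.02431711405109 -0.6179071071647755
```

View pics/o_side0.png

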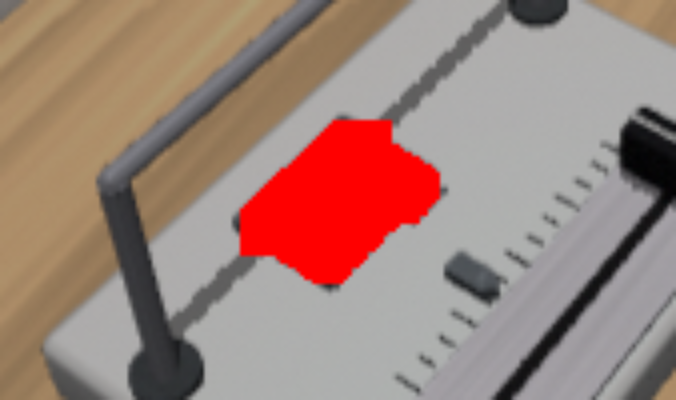

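View pics/o_scene0.png

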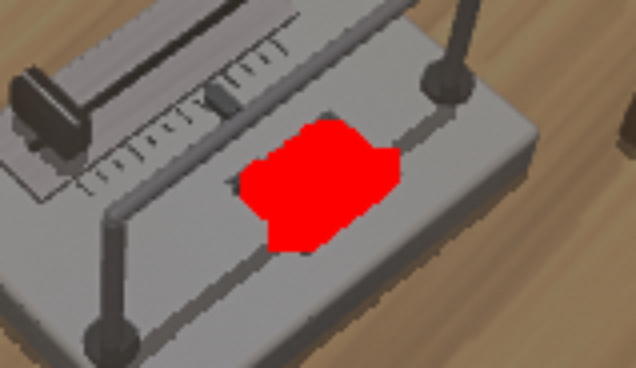

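{"name": "arm_command", "arguments": {
  "increments": "0 0.02 0 0 0 0;0 0.036 0 0 0 0;0 0.036 0 0 0 0;0 0.036 0 0 0 0;0 0.036 0 0 0 0"
}}

```text
clock: 5.7
position: [561.8, 1.3, 284.3]
orientation: [0.53, 0.468, -0.53, 0.468]
contact_force: [0.2, -0.2, -3.0]
grip_width: 12.2
```

{"name": "arm_command", "arguments": {
  "increments": "0 0.02 0 0 0 0;0 0 0 0 0 0;0 0 0 0 0 0;0 0 0 0 0 0"
}}

```text
clock: 6.03
position: [562.0, 19.6, 284.3]
orientation: [-0.53, -0.468, 0.53, -0.468]
contact_force: [0.0, -0.6, -2.6]
grip_width: 11.8
```

```bash
python3 - <<'E'
from h import *
s=get_state(); ci,im,d=shot('wrist','w4'); print(s['position'],s['contact_force'],s['grip_width'])
cv2.imwrite('pics/w4c.png',cv2.resize(im[:200,150:550,::-1],None,fx=2,fy=2,interpolation=cv2.INTER_CUBIC))
E
```

```text
[561.97020968  19.64146938 284.34802522] [ 0.03459605 -0.62076873 -2.59849337] 11.795080553832848
```

View pics/w4c.png

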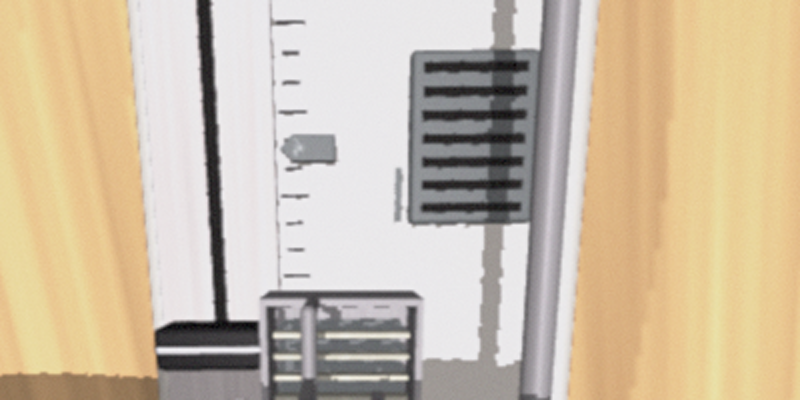

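```bash
cat >> h.py <<'E'
def ray(fn,pts,h):
    z=np.load('pics/'+fn+'.npz'); R=Rotation.from_quat(z['rotation']).as_matrix(); pts=np.atleast_2d(np.array(pts,float))
    D=np.stack([(pts[:,0]-z['cx'])/z['fx'],-(pts[:,1]-z['cy'])/z['fy'],-np.ones(len(pts))],-1)@R.T
    t=(h-z['eye'][2])/D[:,2]; return z['eye'][:2]+D[:,:2]*t[:,None]
E
python3 - <<'E'
from h import *
c=lambda *p:[(150+a/2,b/2) for a,b in p]
np.set_printoptions(precision=1,suppress=True)
print('outlet TL,BL',ray('w4',c((412,50),(410,222)),62).tolist())
print('pointer tip',ray('w4',c((283,148)),60),'fader line',ray('w4',c((157,350),(260,348)),94))
print('rail',ray('w4',c((543,0),(578,0),(560.5,0),(523,395),(565,395),(544,395)),204))
P,im=cloud('w4')
for u,v in((300,20),(370,115),(315,75),(200+20,168),(425,20),(425,100),(420,150),(270,40)): print(u,v,P[v,u])
Z=P[...,2]; m=(Z>185)&(Z<225)&(P[...,0]>600)
R=P[m]; print(len(R)); 
for y0 in range(60,150,20):
    q=R[abs(R[:,1]-y0)<3]; i=q[:,2]>np.percentile(q[:,2],70); print(y0,q[i].mean(0), q[:,0].min(),q[:,0].max())
E
```

```text
outlet TL,BL [[621.2947463211462, 181.62133512289097], [611.6823750166387, 93.93154625892186]]
pointer tip [[545.9 141.9]] fader line [[465.2  43.9]
 [521.   38.1]]
rail [[647.1 157.8]
 [658.5 156.4]
 [652.8 157.1]
 [633.3  24.7]
 [649.2  22.8]
 [641.2  23.8]]
300 20 [562.5 196.9  49.9]
370 115 [629.8  87.3  50.7]
315 75 [571.6 137.9  58.6]
220 168 [426.7  42.   -0.7]
425 20 [646.7 144.2 210.5]
425 100 [644.6  94.5 210.4]
420 150 [639.8  60.6 209.6]
270 40 [527.5 179.8  56.3]
4715
60 [641.4  60.1 210.4] 635.5639302801612 647.4142775461282
80 [643.7  79.8 210.3] 637.5428919830134 649.6142575044096
100 [645.8  99.9 210.5] 640.0442719519082 651.7845938524372
120 [648.5 119.9 210.5] 642.1825004058467 654.598520726408
140 [650.4 140.1 210.5] 644.5940290488641 656.4468652530137
```

```bash
python3 - <<'E'
from h import *
np.set_printoptions(precision=1,suppress=True)
c=lambda *p:[(150+a/2,b/2) for a,b in p]
print(ray('w4',c((263,293),(422,293)),167))
s=get_state()['position']; P,im=cloud('w4'); L=P-s; yaw=np.radians(-6.95)
x=np.cos(yaw)*L[...,0]+np.sin(yaw)*L[...,1]; y=-np.sin(yaw)*L[...,0]+np.cos(yaw)*L[...,1]; Z=L[...,2]
m=(abs(x)<50)&(abs(y)<70)&(Z<-95)&(Z>-175); print('basket rel',np.percentile(x[m],[1,99]),np.percentile(y[m],[1,99]),y[m].max(), np.percentile(Z[m],[1,99]))
m=(abs(x)<5)&(abs(y)<35)&(Z<30)&(Z>5); print('tab rel',m.sum(),np.percentile(x[m],[1,99]),np.percentile(y[m],[1,50,99]), np.percentile(Z[m],[1,50,99]))
E
```

```text
[[536.4  72.3]
 [602.9  64. ]]
basket rel [-33.6  35.5] [-38.2  47.5] 49.02163285452454 [-160.  -105.7]
tab rel 1515 [-4.9  5. ] [-19.8   1.3  17.6] [ 6.4 13.6 15.1]
```

{"name": "arm_command", "arguments": {
  "increments": "0.005 0.023 0 0 0 0.006;0.005 0.03 0 0 0 0;0.005 0.03 0 0 0 0;0.005 0.025 0 0 0 0;0.003 0.015 0 0 0 0"
}}

```text
clock: 6.5
position: [585.4, 144.4, 284.3]
orientation: [0.529, 0.47, -0.529, 0.469]
contact_force: [0.3, -0.8, -2.9]
grip_width: 11.8
```

{"name": "arm_command", "arguments": {
  "increments": "0 0 0 0 0 0;0 0 0 0 0 0;0 0 0 0 0 0"
}}

```text
clock: 6.75
position: [584.8, 141.9, 284.2]
orientation: [-0.529, -0.469, 0.529, -0.469]
contact_force: [0.3, -0.6, -2.8]
grip_width: 11.7
```

```bash
python3 - <<'E'
from h import *
s=get_state(); ci,im,d=shot('wrist','w5'); print(s['position'],s['contact_force'],s['grip_width'])
shot('side','d5')
E
```

```text
[584.7971443  141.86289038 284.21290001] [ 0.32714109 -0.56039336 -2.75543686] 11.70632169613054
```

View pics/w5.png

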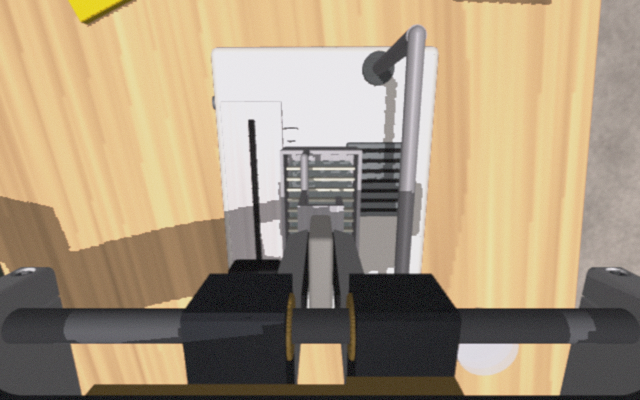

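View pics/d5.png

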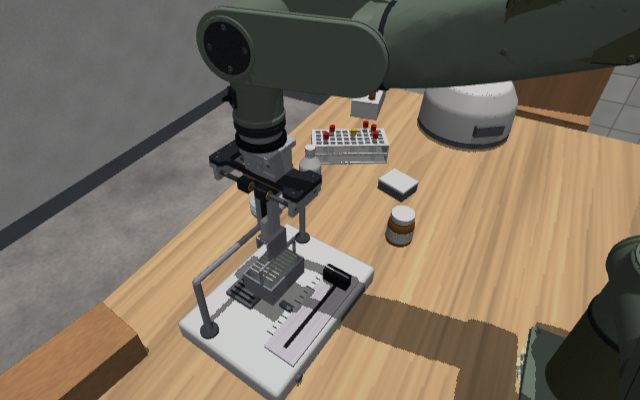

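{"name": "arm_command", "arguments": {
  "increments": "0.008 -0.0008 0 0 0 0;0.016 -0.0016 0 0 0 0;0.018 -0.0018 0 0 0 0;0.015 -0.0015 0 0 0 0;0.008 -0.0008 0 0 0 0"
}}

```text
clock: 7.27
position: [651.6, 135.5, 284.3]
orientation: [0.529, 0.469, -0.529, 0.47]
contact_force: [-0.1, -0.0, -2.7]
grip_width: 11.7
```

{"name": "arm_command", "arguments": {
  "increments": "0 0 0 0 0 0;0 0 0 0 0 0;0 0 0 0 0 0"
}}

```text
clock: 7.52
position: [649.2, 136.8, 284.3]
orientation: [-0.528, -0.47, 0.529, -0.469]
contact_force: [-0.2, -0.1, -2.7]
grip_width: 12.1
```

```bash
python3 - <<'E'
from h import *
np.set_printoptions(precision=1,suppress=True)
s=get_state(); ci,im,d=shot('wrist','w6'); print(s['position'],s['contact_force'],s['grip_width'])
shot('side','d6')
im=np.load('pics/d6.npz')['im'][...,::-1]
cv2.imwrite('pics/d6c.png',cv2.resize(im[150:350,150:390],None,fx=3,fy=3,interpolation=cv2.INTER_CUBIC))
p=s['position']
P,im=cloud('w6')
R=P[(P[...,2]>202)&(P[...,2]<216)&(abs(P[...,0]-650)<30)]
for y0 in range(190,250,10):
    q=R[abs(R[:,1]-y0)<3]; 
    if len(q): print(y0,np.percentile(q[:,0],[2,98]).mean(), 'expect',645.8+.1146*(y0-100))
E
```

```text
[649.2 136.8 284.3] [-0.2 -0.1 -2.7] 12.093279379637712
190 656.6961301274882 expect 656.1139999999999
200 657.8816956350331 expect 657.26
210 659.0434440428635 expect 658.406
220 660.2390741419482 expect 659.5519999999999
230 661.3870731455937 expect 660.698
240 662.5425186295947 expect 661.8439999999999
```

View pics/w6.png

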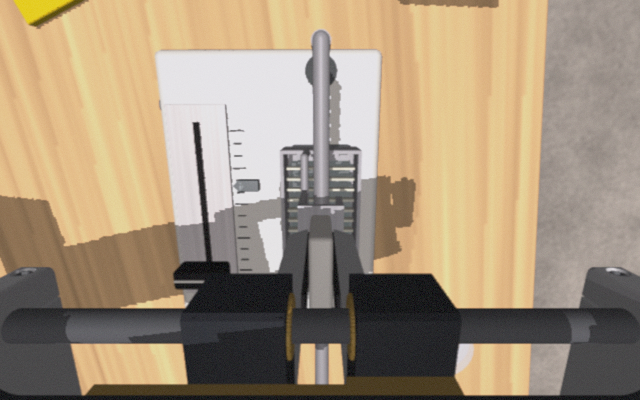

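View pics/d6c.png

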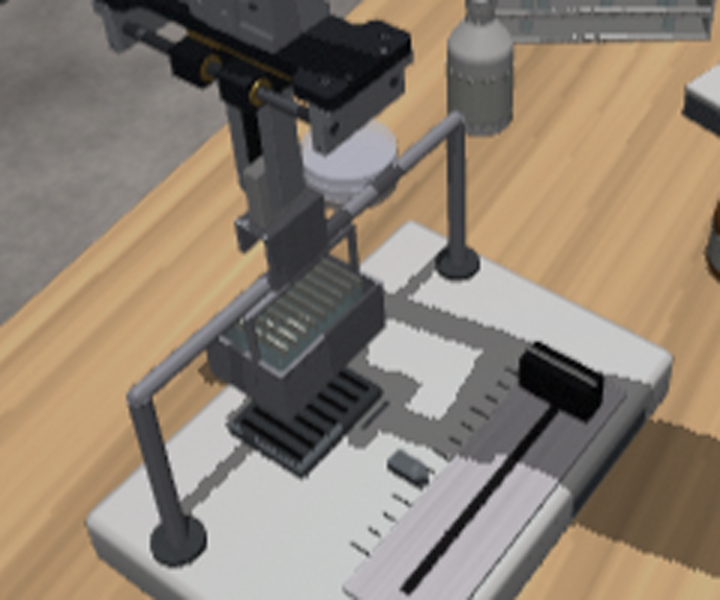

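{"name": "arm_command", "arguments": {
  "increments": "0.0008 -0.0015 -0.005 0 0 0;0 0 -0.01 0 0 0;0 0 -0.01 0 0 0;0 0 -0.01 0 0 0;0 0 -0.004 0 0 0"
}}

```text
clock: 8.03
position: [648.9, 135.3, 242.2]
orientation: [-0.527, -0.471, 0.53, -0.469]
contact_force: [-4.2, -2.9, 19.2]
grip_width: 11.6
```

{"name": "arm_command", "arguments": {
  "increments": "0 0 0 0 0 0;0 0 0 0 0 0;0 0 0 0 0 0"
}}

```text
clock: 8.28
position: [650.7, 135.5, 245.6]
orientation: [0.529, 0.47, -0.528, 0.47]
contact_force: [-0.4, -0.2, -2.7]
grip_width: 11.7
```

{"name": "arm_command", "arguments": {
  "increments": "0 0 -0.0008 0 0 0;0 0 -0.0008 0 0 0;0 0 -0.0008 0 0 0;0 0 -0.0004 0 0 0;0 0 0 0 0 0"
}}

```text
clock: 8.7
position: [650.5, 135.5, 242.5]
orientation: [-0.529, -0.47, 0.529, -0.47]
contact_force: [0.7, -0.2, -2.4]
grip_width: 11.7
```

```bash
python3 - <<'E'
from h import *
np.set_printoptions(precision=1,suppress=True)
s=get_state(); ci,im,d=shot('wrist','w7'); print(s['position'],s['contact_force'],s['grip_width'])
P,im=cloud('w7'); s=s['position'];L=P-s; yaw=np.radians(-6.6)
x=np.cos(yaw)*L[...,0]+np.sin(yaw)*L[...,1]; y=-np.sin(yaw)*L[...,0]+np.cos(yaw)*L[...,1]; Z=L[...,2]
m=(abs(x)<8)&(abs(y)<35)&(Z<30)&(Z>10); print('tab',m.sum(),np.percentile(y[m],[1,50,99]),Z[m].max())
shot('side','d7')
im=np.load('pics/d7.npz')['im'][...,::-1]
cv2.imwrite('pics/d7c.png',cv2.resize(im[150:350,150:390],None,fx=3,fy=3,interpolation=cv2.INTER_CUBIC))
E
```

```text
[650.5 135.5 242.5] [ 0.7 -0.2 -2.4] 11.664187849460895
tab 1966 [-19.9   1.3  17. ] 29.79043801707664
```

View pics/d7c.png

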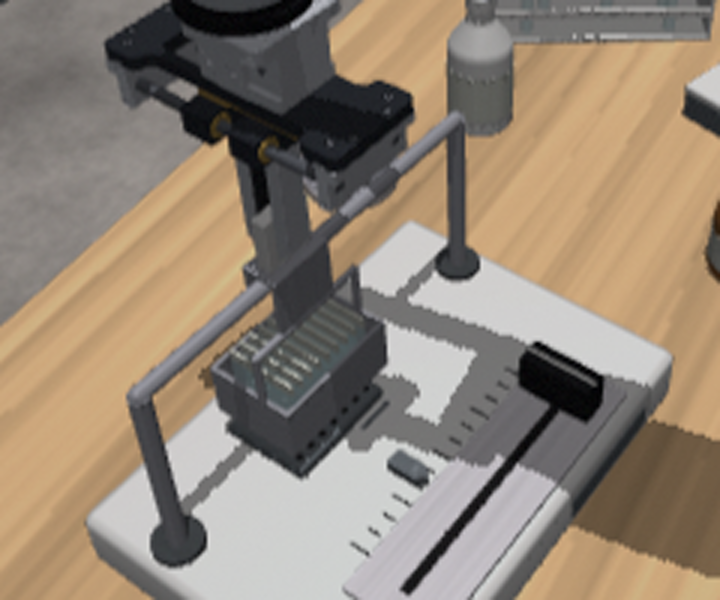

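View pics/w7.png

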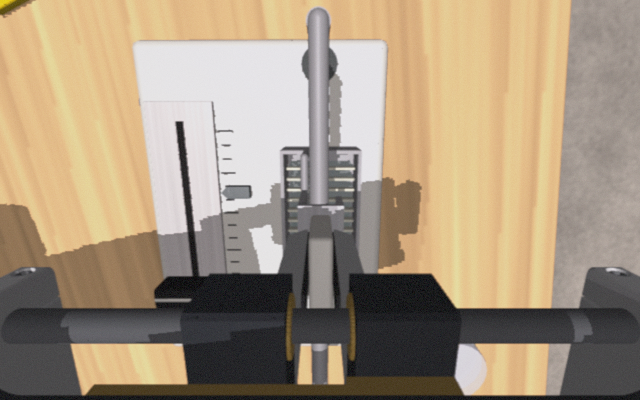

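{"name": "arm_command", "arguments": {
  "increments": "0 0 -0.0005 0 0 0;0 0 -0.0005 0 0 0;0 0 0 0 0 0;0 0 0 0 0 0"
}}

```text
clock: 9.13
position: [650.6, 135.5, 242.3]
orientation: [0.529, 0.47, -0.528, 0.47]
contact_force: [-0.9, -0.6, 1.2]
grip_width: 12.2
```

{"name": "arm_command", "arguments": {
  "increments": "0 0 0 0 0 0;0 0 0 0 0 0;0 0 0 0 0 0;0 0 0 0 0 0;0 0 0 0 0 0",
  "jaw": 0.5
}}

```text
clock: 9.55
position: [650.6, 135.5, 241.7]
orientation: [0.529, 0.47, -0.529, 0.47]
contact_force: [-0.1, 0.1, -0.0]
grip_width: 41.4
```

{"name": "arm_command", "arguments": {
  "increments": "0 0 0 0 0 0;0 0 0 0 0 0;0 0 0.005 0 0 0;0 0 0.01 0 0 0;0 0 0.02 0 0 0"
}}

```text
clock: 9.97
position: [649.1, 135.3, 274.7]
orientation: [-0.527, -0.471, 0.53, -0.468]
contact_force: [0.7, -0.8, -0.3]
grip_width: 47.1
```

{"name": "arm_command", "arguments": {
  "increments": "0 0 0.03 0 0 0;0 0 0.03 0 0 0;0 0 0.03 0 0 0;0 0 0 0 0 0;0 0 0 0 0 0"
}}

```text
clock: 10.38
position: [651.8, 135.6, 371.0]
orientation: [0.531, 0.468, -0.526, 0.471]
contact_force: [-1.2, 0.2, -0.5]
grip_width: 46.7
```

```bash
python3 - <<'E'
from h import *
np.set_printoptions(precision=1,suppress=True)
s=get_state(); ci,im,d=shot('wrist','w8'); print(s['position'],s['contact_force'],s['grip_width'],s['q'])
shot('side','d8')
im=np.load('pics/d8.npz')['im'][...,::-1]
cv2.imwrite('pics/d8c.png',cv2.resize(im[150:350,150:390],None,fx=3,fy=3,interpolation=cv2.INTER_CUBIC))
E
```

```text
[651.8 135.6 371. ] [-1.2  0.2 -0.5] 46.665474083331674 [0.1 0.3 1.1 0.  1.7 0.2]
```

View pics/d8c.png

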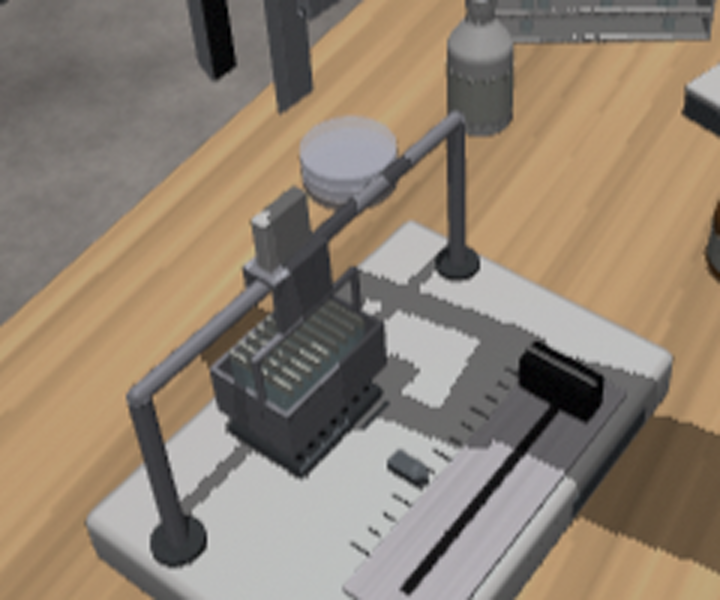

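View pics/w8.png

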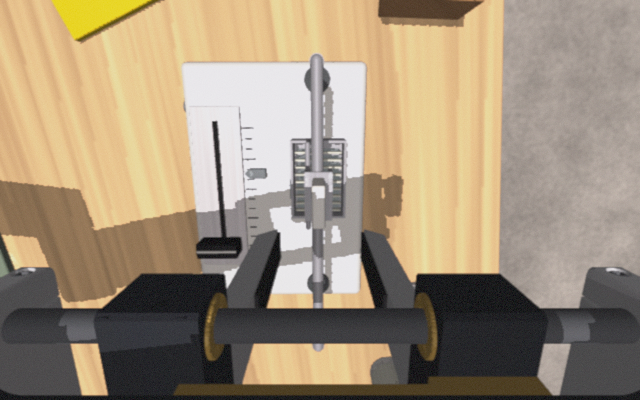

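```bash
python3 - <<'E'
from h import *
np.set_printoptions(precision=1,suppress=True)
print(get_state()['position'])
shot('wrist','w9');P,im=cloud('w9')
X,Y,Z=P[...,0],P[...,1],P[...,2]
b=(abs(X-650)<60)&(abs(Y-134)<80)
T=P[b&(Z>246)&(Z<262)]; print('tab',len(T),cv2.minAreaRect(T[:,:2].astype(np.float32)),T[:,2].max())
T=P[b&(Z>112)&(Z<140)]; print('basket',len(T),cv2.minAreaRect(T[:,:2].astype(np.float32)))
cv2.imwrite('pics/w9c.png',cv2.resize(im[100:275,170:370,::-1],None,fx=4,fy=3.4,interpolation=cv2.INTER_CUBIC))
E
```

```text
[650.1 135.4 366. ]
tab 634 ((651.60693359375, 132.60824584960938), (39.45107650756836, 11.423789024353027), 83.15872192382812) 258.1741919163762
basket 1631 ((651.3322143554688, 132.91543579101562), (101.12129974365234, 70.1081314086914), 83.10779571533203)
```

View pics/w9c.png

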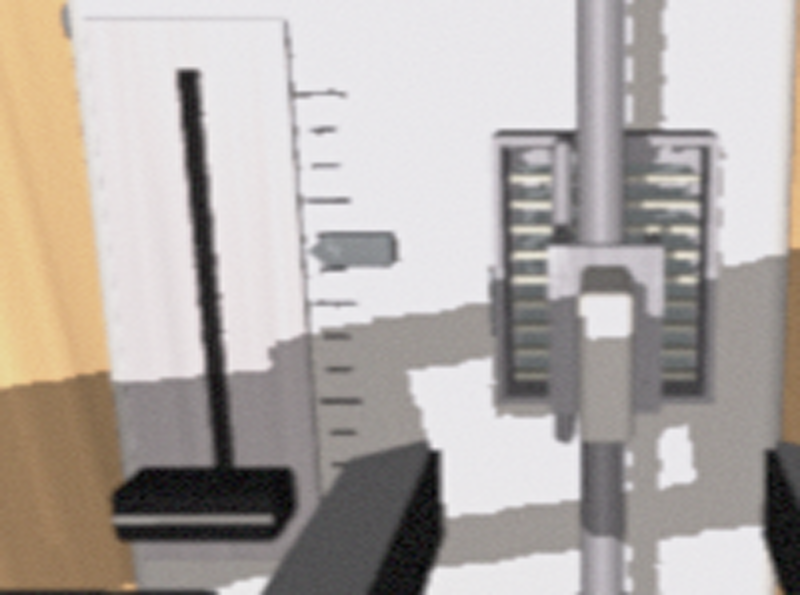

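```bash
python3 - <<'E'
from h import *
np.set_printoptions(precision=1,suppress=True)
for f,pt,ln in(('w9',(248,173.5),(218.75,252.8)),):
    a=ray(f,[pt],60)[0];b=ray(f,[ln],94)[0];print(a,b,(a-b)@np.array([.114,.9935]))
P,im=cloud('w9'); 
for u,v in((218,253),(205,252),(230,253),(255,174),(265,174),(200,180)):print(u,v,P[v,u])
E
```

```text
[546.3 142.1] [493.3  38.8] 108.61154280529145
218 253 [494.4  40.9  99.7]
205 252 [476.   44.1  98.6]
230 253 [510.3  37.8  96.9]
255 174 [556.4 140.3  61. ]
265 174 [570.8 138.6  61.1]
200 180 [473.7 140.3  55.9]
```

{"name": "arm_command", "arguments": {
  "increments": "-0.027 -0.023 0 0 0 0;-0.027 -0.024 0 0 0 0;-0.027 -0.023 0 0 0 0;-0.027 -0.024 0 0 0 0;-0.027 -0.023 0 0 0 0",
  "jaw": 0
}}

```text
clock: 10.95
position: [513.2, 17.7, 364.1]
orientation: [-0.527, -0.471, 0.53, -0.469]
contact_force: [-0.1, -1.7, 0.7]
grip_width: 17.0
```

{"name": "arm_command", "arguments": {
  "increments": "-0.027 -0.024 -0.01 0 0 0;0 0 -0.04 0 0 0;0 0 -0.04 0 0 0;0 0 -0.04 0 0 0;0 0 -0.02 0 0 0"
}}

```text
clock: 11.37
position: [483.6, -5.0, 209.8]
orientation: [-0.526, -0.473, 0.531, -0.466]
contact_force: [0.4, 0.2, -0.7]
grip_width: 0.6
```

{"name": "arm_command", "arguments": {
  "increments": "0 0 0 0 0 0;0 0 0 0 0 0;0 0 0 0 0 0"
}}

```text
clock: 11.62
position: [489.2, -5.6, 217.6]
orientation: [0.529, 0.469, -0.528, 0.47]
contact_force: [-0.4, 0.9, -0.5]
grip_width: 0.4
```

```bash
python3 - <<'E'
from h import *
s=get_state(); ci,im,d=shot('wrist','w10'); print(s['position'],s['contact_force'],s['grip_width'])
E
```

```text
[489.19989126  -5.64899382 217.59662209] [-0.42650306  0.85512693 -0.48874263] 0.4413056206237079
```

View pics/w10.png

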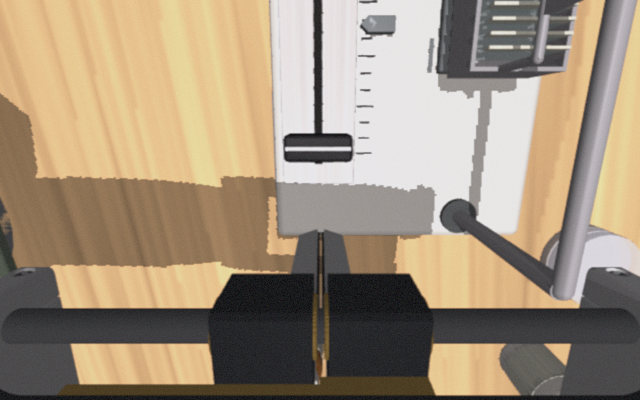

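```bash
python3 - <<'E'
from h import *
np.set_printoptions(precision=1,suppress=True)
z=np.load('pics/w10.npz');im=z['im']
cv2.imwrite('pics/w10c.png',cv2.resize(im[0:180,260:420,::-1],None,fx=4,fy=3.3,interpolation=cv2.INTER_CUBIC))
P,_=cloud('w10')
for u,v in((310,147),(325,149),(375,22),(320,60+30),(300,80),(400,100)):print(u,v,P[v,u])
for f,pt,ln in(('w9',(248,173.5),(218.75,252.8)),('w4',(291.5,74),(254.25,174.5)),('w10',(363,24),(318,149))):
    a=ray(f,[pt],61)[0];b=ray(f,[ln],98)[0];print(f,a,b,(a-b)@np.array([.114,.9935]))
E
```

```text
310 147 [487.2  43.5  98.3]
325 149 [499.6  40.4  98.4]
375 22 [556.5 142.3  58.9]
320 90 [501.4  91.4  56.5]
300 80 [484.  102.4  56.4]
400 100 [576.8  73.8  50.5]
w9 [546.5 142.2] [494.9  40.4] 107.0523847620889
w4 [546.  141.8] [494.   41.6] 105.51724062939924
w10 [545.5 141.5] [493.7  41. ] 105.6810680992213
```

View pics/w10c.png

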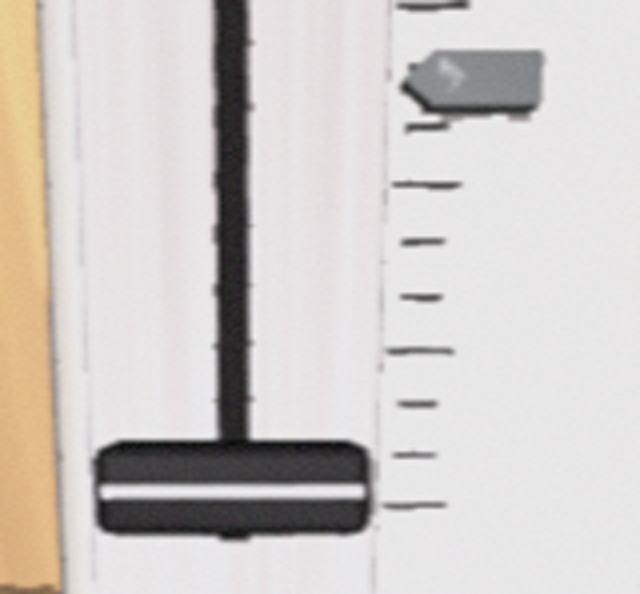

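{"name": "arm_command", "arguments": {
  "increments": "0 0 -0.03 0 0 0;0 0 -0.035 0 0 0;0 0 -0.03 0 0 0;0 0 -0.02 0 0 0;0 0 -0.012 0 0 0"
}}

```text
clock: 12.08
position: [488.6, -5.5, 89.0]
orientation: [-0.528, -0.47, 0.529, -0.47]
contact_force: [-0.8, 0.6, 0.4]
grip_width: 0.5
```

{"name": "arm_command", "arguments": {
  "increments": "0 0 0 0 0 0;0 0 0 0 0 0;0.001 0.01 0 0 0 0;0 0 0 0 0 0;0 0 0 0 0 0"
}}

```text
clock: 12.5
position: [491.0, 4.9, 91.4]
orientation: [0.529, 0.469, -0.528, 0.471]
contact_force: [0.0, 0.7, 1.1]
grip_width: 0.3
```

```bash
python3 - <<'E'
from h import *
s=get_state(); ci,im,d=shot('wrist','w11'); print(s['position'],s['contact_force'],s['grip_width'])
E
```

```text
[490.98660845   4.85914402  91.37830052] [0.00135547 0.71072606 1.05086716] 0.30964805965309933
```

View pics/w11.png

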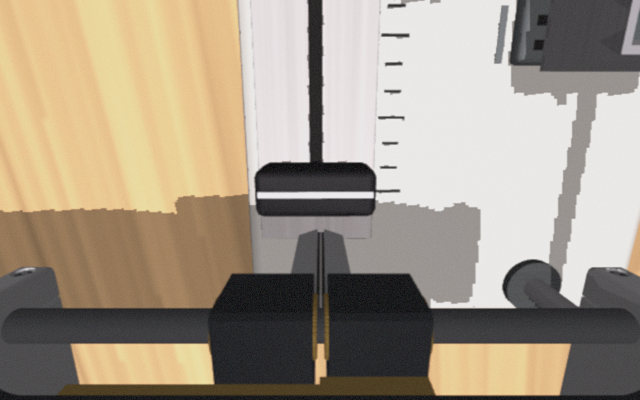

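{"name": "arm_command", "arguments": {
  "increments": "0.0007 0.006 0 0 0 0;0.0011 0.01 0 0 0 0;0.0012 0.01 0 0 0 0;0.0011 0.01 0 0 0 0;0.0012 0.01 0 0 0 0"
}}

```text
clock: 12.97
position: [495.3, 51.2, 90.0]
orientation: [0.528, 0.469, -0.528, 0.47]
contact_force: [-0.3, -3.2, 1.8]
grip_width: 0.6
```

{"name": "arm_command", "arguments": {
  "increments": "0.0011 0.01 0 0 0 0;0.0012 0.01 0 0 0 0;0.0011 0.01 0 0 0 0;0.0012 0.01 0 0 0 0;0.0007 0.006 0 0 0 0"
}}

```text
clock: 13.38
position: [500.4, 97.8, 89.6]
orientation: [0.529, 0.47, -0.528, 0.47]
contact_force: [0.6, -3.1, 1.9]
grip_width: 0.5
```

{"name": "arm_command", "arguments": {
  "increments": "0.0004 0.004 0 0 0 0;0 0 0 0 0 0;0 0 0 0 0 0"
}}

```text
clock: 13.63
position: [499.6, 101.3, 89.1]
orientation: [-0.528, -0.47, 0.529, -0.469]
contact_force: [-0.3, -0.2, -0.4]
grip_width: 0.7
```

```bash
python3 - <<'E'
from h import *
s=get_state(); ci,im,d=shot('wrist','w12'); print(s['position'],s['contact_force'],s['grip_width'])
cv2.imwrite('pics/w12c.png',cv2.resize(im[80:240,240:440,::-1],None,fx=4,fy=3.7,interpolation=cv2.INTER_CUBIC))
E
```

```text
[499.61031791 101.27746548  89.07661881] [-0.27629807 -0.22930525 -0.3661096 ] 0.7167798295791706
```

View pics/w12c.png

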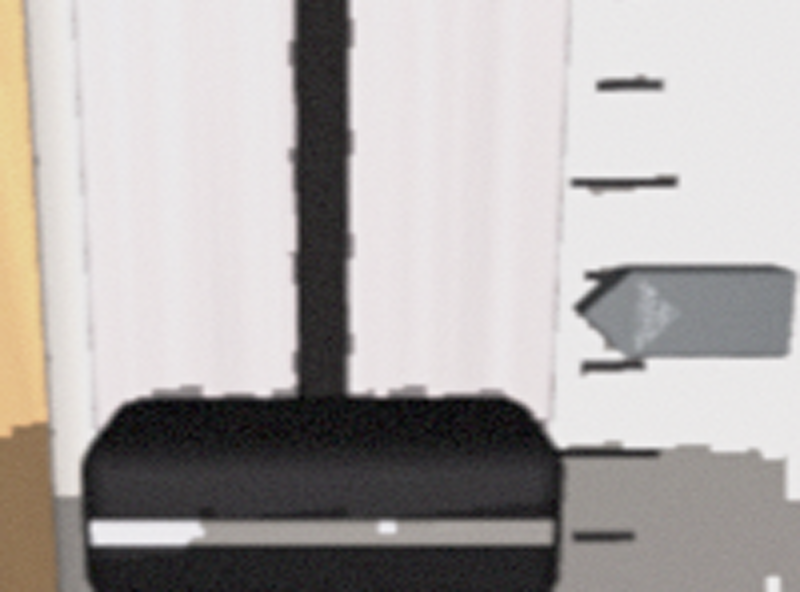

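```bash
python3 - <<'E'
from h import *
np.set_printoptions(precision=1,suppress=True)
d=np.array([.1155,.9933])
a=ray('w12',[(384,163.7)],60)[0];b=ray('w12',[(320.5,224)],98)[0];print(a,b,(a-b)@d)
c=ray('w12',[(392,164),(436,164)],60);print(c,(c-b)@d)
E
```

```text
[542.7 143.3] [503.1 123.4] 24.329332169510955
[[547.3 142.6]
 [572.8 139.6]] [24.1 24.1]
```

{"name": "arm_command", "arguments": {
  "increments": "0.0005 0.0045 0 0 0 0;0.0005 0.0045 0 0 0 0;0.0005 0.0045 0 0 0 0;0.0005 0.0045 0 0 0 0;0.0003 0.0025 0 0 0 0"
}}

```text
clock: 14.1
position: [502.1, 121.4, 89.1]
orientation: [-0.528, -0.47, 0.529, -0.469]
contact_force: [-2.1, -2.4, -1.3]
grip_width: 0.3
```

{"name": "arm_command", "arguments": {
  "increments": "0 0 0 0 0 0;0 0 0 0 0 0;0 0 0 0 0 0"
}}

```text
clock: 14.35
position: [503.4, 121.5, 90.0]
orientation: [0.529, 0.47, -0.528, 0.47]
contact_force: [0.7, -0.4, -0.6]
grip_width: 0.5
```

```bash
python3 - <<'E'
from h import *
s=get_state(); ci,im,d=shot('wrist','w13'); print(s['position'],s['contact_force'],s['grip_width'])
cv2.imwrite('pics/w13c.png',cv2.resize(im[80:240,240:440,::-1],None,fx=4,fy=3.7,interpolation=cv2.INTER_CUBIC))
E
```

```text
[503.42039188 121.48607484  90.01853765] [ 0.74308737 -0.43387996 -0.57391181] 0.48941272817228987
```

View pics/w13c.png

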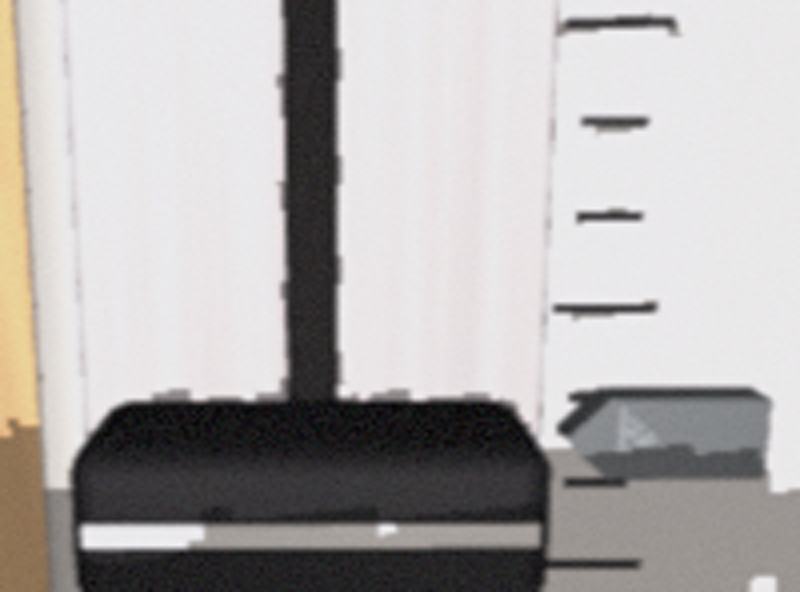

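```bash
python3 - <<'E'
from h import *
np.set_printoptions(precision=2,suppress=True)
d=np.array([.1155,.9933])
b=ray('w13',[(317.75,224.9)],98)[0]
for v in (196.5,198):
  c=ray('w13',[(383,v),(431,v)],60);print(c,b,(c-b)@d)
P,_=cloud('w13')
for u,v in((420,195),(425,200),(300,218),(330,225)):print(P[v,u])
E
```

```text
[[544.81 143.64]
 [573.49 140.24]] [505.43 143.01] [5.17 5.11]
[[544.74 142.71]
 [573.46 139.31]] [505.43 143.01] [4.25 4.18]
[566.92 141.98  60.13]
[569.74 138.57  60.28]
[497.27 147.69  98.43]
[511.41 142.54  98.87]
```

{"name": "arm_command", "arguments": {
  "increments": "0.0001 0.001 0 0 0 0;0.0001 0.001 0 0 0 0;0.0001 0.001 0 0 0 0;0 0.0005 0 0 0 0;0 0 0 0 0 0"
}}

```text
clock: 14.82
position: [503.8, 124.4, 90.1]
orientation: [0.529, 0.469, -0.528, 0.47]
contact_force: [0.5, -2.8, 1.8]
grip_width: 0.7
```

{"name": "arm_command", "arguments": {
  "increments": "0 0 0 0 0 0;-0.0012 -0.01 0 0 0 0;-0.0023 -0.02 0.01 0 0 0;-0.0023 -0.02 0.04 0 0 0;-0.0012 -0.01 0.04 0 0 0"
}}

```text
clock: 15.23
position: [492.7, 64.7, 174.5]
orientation: [-0.527, -0.472, 0.531, -0.467]
contact_force: [1.5, -0.2, 0.0]
grip_width: 0.2
```

{"name": "arm_command", "arguments": {
  "increments": "0 0 0.03 0 0 0;0 0 0.02 0 0 0;0 0 0 0 0 0;0 0 0 0 0 0;0 0 0 0 0 0"
}}

```text
clock: 15.65
position: [495.0, 65.9, 225.1]
orientation: [-0.528, -0.471, 0.529, -0.469]
contact_force: [0.7, -0.3, 0.2]
grip_width: 0.9
```

```bash
python3 - <<'E'
from h import *
s=get_state(); ci,im,d=shot('wrist','w14'); print(s['position'],s['contact_force'],s['grip_width'])
cv2.imwrite('pics/w14.png',im[...,::-1])
cv2.imwrite('pics/w14c.png',cv2.resize(im[20:180,250:450,::-1],None,fx=4,fy=3.7,interpolation=cv2.INTER_CUBIC))
E
```

```text
[494.96472876  65.93257666 225.14664435] [ 0.70931027 -0.29637844  0.15359678] 0.9342057995174285
```

View pics/w14c.png

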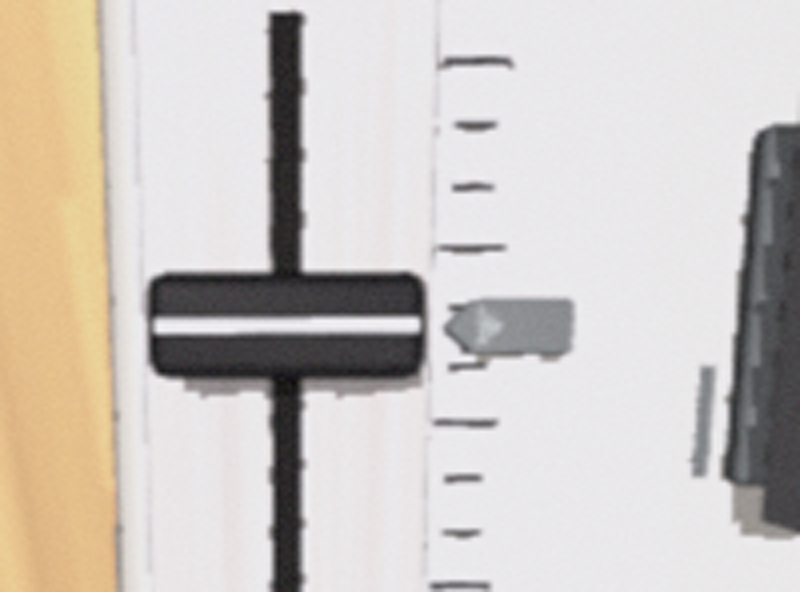

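```bash
python3 - <<'E'
from h import *
np.set_printoptions(precision=2,suppress=True)
d=np.array([.1155,.9933])
f=lambda p:(250+p[0]/4,20+p[1]/3.7)
b=ray('w14',[f((152,327)),f((421,325)),f((287,326))],98)
c=ray('w14',[f((447,328)),f((573,327))],60);print(c,b,(c-b[2])@d)
v=b[1]-b[0];print(v/np.hypot(*v))
E
```

```text
[[544.37 141.85]
 [574.43 138.56]] [[477.57 148.95]
 [534.31 142.71]
 [506.06 145.82]] [0.49 0.69]
[ 0.99 -0.11]
```

```bash
python3 - <<'E'
from h import *
shot('side','d14');shot('scene','s14')
im=np.load('pics/d14.npz')['im'][...,::-1]
cv2.imwrite('pics/d14c.png',cv2.resize(im[230:350,180:380],None,fx=4,fy=4,interpolation=cv2.INTER_CUBIC))
im=np.load('pics/s14.npz')['im'][...,::-1]
cv2.imwrite('pics/s14c.png',cv2.resize(im[90:250,260:440],None,fx=4,fy=3.7,interpolation=cv2.INTER_CUBIC))
E
```

```text
(no output)
```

View pics/d14c.png

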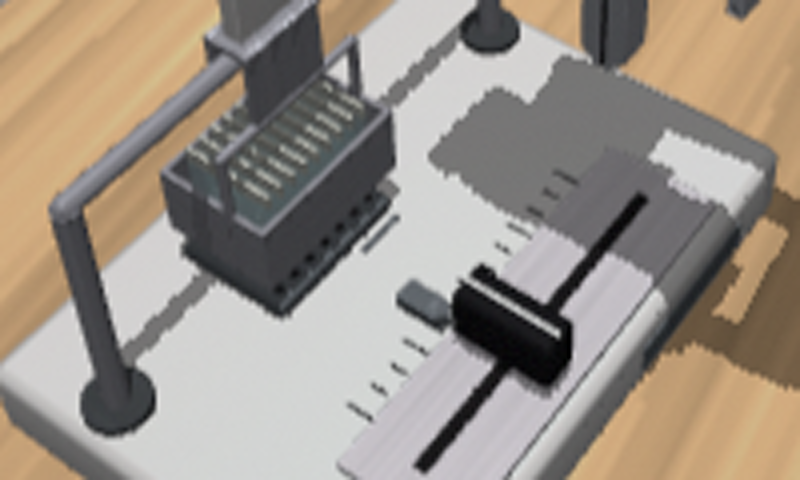

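View pics/s14c.png

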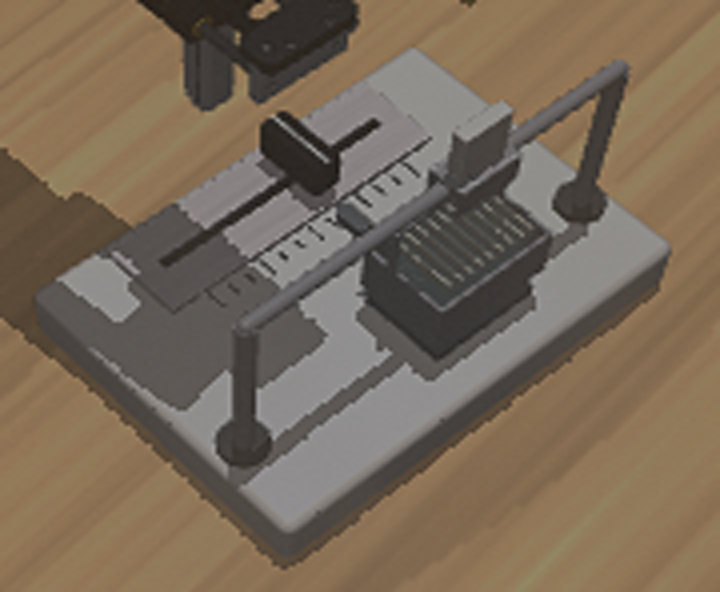

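```bash
python3 - <<'E'
from h import *
np.set_printoptions(precision=2,suppress=True)
d=np.array([.1155,.9933])
f=lambda p:(180+p[0]/4,230+p[1]/4)
b=ray('d14',[f((460,278)),f((565,335)),f((512,306.5))],96.5)
c=ray('d14',[f((447,310))],58.5);print(c,b,(c-b[2])@d)
f=lambda p:(260+p[0]/4,90+p[1]/3.7)
b=ray('s14',[f((280,118)),f((337,162)),f((308,140))],99.2)
c=ray('s14',[f((340,210))],61);print(c,b,(c-b[2])@d)
print(get_state()['position'])
E
```

```text
[[544.89 139.52]] [[534.37 142.7 ]
 [473.71 146.84]
 [503.8  144.92]] [-0.62]
[[550.24 136.53]] [[482.61 149.72]
 [537.45 145.23]
 [509.99 147.23]] [-5.98]
[494.76  66.06 224.52]
```

```bash
python3 - <<'E'
from h import *
print(get_state()['clock'],get_state()['contact_force']); print(job_done())
E
```

```text
15.8 [-0.15258097 -0.44878293  0.2652217 ]
the job is handed in; nothing more can be done
None
```

I hooked the rack over the rail above the outlet and let go of it. I then pushed the fader to the pointer and handed the job in at 15.8 s, with the gripper clear of everything.

**Rack:** After I let go, the last wrist view put it about 1 mm from the outlet's centre along the rail. It hung upright and in line with the dryer. The hook touched the rail once at about 19 N while I was lowering it, and the bystanders were not touched.

**Fader:** The checks on its line against the pointer tip do not all agree:

| View | Distance still to go (mm) | Note |
|---|---|---|
| Wrist camera, from nearly straight above | +0.5 to +0.7 | clearest view |
| Side camera | -0.6 | minus means past the pointer |
| Scene camera | -6.0 | pointer tip partly hidden and read by eye |

I trusted the wrist and side views and left the fader where it was.

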